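Strip the stamping fixture: release the punch cartridges, eject the medallions

ROBOT

A 6-joint arm with a two-finger parallel gripper is mounted at the origin on the work surface. World frame = base frame: x ahead of the robot, y to its left, z up, the work surface at z = 0. Lengths are in mm, angles in rad, forces in N, time in s.
With the tool pointing down it reaches from about 350 to 775 mm from the base axis. Payload 7.3 kg.
Tool frame: the origin (TCP) lies midway between the tips of the shut fingers; the grasp point (between the pads) lies 19 mm behind it; z points along the fingers, y is the line along which they close (so a half turn about z gives the same grasp; the last joint's range is limited). The gripper opens to 92 mm and grips with 3 to 60 N. Pads are 19 mm wide; open, the fingers measure 130 mm over their backs; the gripper's body (75 mm by 190 mm) begins 47 mm behind the grasp point.
Start: joints at [-1.483, 0.342, 1.524, -0, 1.275, -0.146], TCP at [121.651, -510.731, 226.741] pointing down, gripper open.
Joint ranges: [-2.53, 2.53], [-0.77, 2.02], [0.04, 2.7], [-1, 4.14], [0.28, 2.66], [-3.11, 3.11]. Speed limits (rad/s): [2.57, 2.57, 3.14, 3.14, 3.14, 3.14].

INTERFACE

Orientations are given as [roll, pitch, yaw] about the fixed x, y, z axes, in that order (R = Rz(yaw) Ry(pitch) Rx(roll)).
In Python, from plant import bot gives the robot as it stands. The module is installed in compiled form; this text tells all that it offers.
- The arm moves only by the shell command python3 -m crank 'ROWS' [OPENING]. ROWS is JSON, a list of rows, each a list of 6 numbers: the shift along the tool's x, y, z in m, then the turn, a rotation vector about the tool's x, y, z in rad. In form: [[dx, dy, dz, wx, wy, wz], ...]. A call has 1 to 5 rows; each row shifts and turns the commanded pose from where the row before left it, along the tool's axes as they then stand; what a row does not reach is not made up. A row lasts 1/8 s, in which the tool goes at most 62.5 mm and 10.7 degrees, less where a joint would pass 70% of its speed; a pose out of reach is approached as far as the arm can. A call is refused whole if a number of a shift passes 0.0625 or a number of a turn 0.188, either way. A call with a gripper value outside its range is refused whole. OPENING is the opening in per cent of the stroke, from 0 (shut) to 100 (fully open), set as the call begins (- or left out, the last holds). The fingers move at their own pace and stop on an object; the grip force is fixed at half the most. Time passes only in rows, so rows that do not move let the fingers close. It gives the time, the measured TCP pose, the force, the opening and the grip force at its end, in the units of the state.
- bot.get_obs(): the state, without advancing time (a new reading comes with each control period).
- bot.capture(name): name is "scene" or "top" or "wrist"; returns a dict with "color" (400x640x3 uint8, blue, green, red), "fov_y" (degrees; the focal length in pixels is half the picture's height over the tangent of half this angle, whatever the lens; pixels are square), "cx", "cy" (the principal point, pixels), "extrinsics" (4x4, takes a point from world to camera coordinates); the wrist camera has in their place "tool_from_camera" (4x4, takes a point from camera to tool coordinates, whose origin is the TCP and whose axes are the flange's). Camera axes: x right, y up, looking along -z (the intrinsics and any distortion apply to the point x, -y, -z); pixel columns grow to the right and rows downward; lengths in mm; the calibration is good to about 2 mm. A picture is of the moment at which its call begins: read the wrist's pose just before it. There is no depth.
- bot.close_job(): hands the job in; it is judged then, once.
The state is a dict: "time": time; "joint_positions": joint angles; "dq": joint speeds; "tau": joint torques, N m; "tool_pos": TCP position; "tcp_rot": TCP orientation; "contact_force": force on the tool from outside, world axes, zero at the start; "moment": the same for the moment, N m; "grip_width": finger opening in mm; "finger_force": force on a finger pad.
Only numpy, scipy, OpenCV 4.12 (cv2) and the standard library are available. Lean on these libraries where they do the work, as an engineer would, in place of code of your own. Each camera call takes 0.05 s, during which the arm holds its last target. There are 200 camera calls.

TASK

Empty the green stamping fixture: push each punch cartridge down until its latch lets go and it springs up, pull it out and put it in the plywood crate. Only when every socket is empty, push the yellow ejector slide of each pocket fully outward so that its gold medallion comes out onto the ledge, let the slide spring back, and lay the medallion in the white tray, without shoving the jar, the bangle or the screwdriver about.

Things in the scene. Friction and masses are not known exactly. Their poses are not given: they have to be found in the camera images.
- cartridge_a (a point): mid-length centre of punch cartridge a, left (+y) socket (may be absent): 95 mm tall, 0.25 kg, own z from foot to handle. Steel body 28 x 28 mm, 47.5 mm below to 12.5 mm above this point; above it to 47.5 mm a red handle 16 (own x) x 28 mm (own y). Latched, foot 20 mm above the bench; own axes as the fixture. The claw sits over the shoulder on +x of the handle: take the handle by its +y, -y faces
- socket_a (a point): centre of the mouth of socket a, at the top of the green socket block, 55 mm above the bench: an upright square well 31 x 31 mm. Axes as the fixture
- latch_a (a joint): angle of the orange-tipped claw holding cartridge a: 0 latched, above 0.12 clear of the cartridge (0.25 at most); it stays where it is left. Pulling the cartridge never opens it. Pushing the cartridge 4 to 5 mm down from its latched height (about 10 N; hard stop at 5.5 mm) throws it clear; let go, a spring then lifts the cartridge to 14 mm above latched height, from where it pulls straight up freely
- cartridge_b (a point): mid-length centre of punch cartridge b, middle socket (may be absent): 95 mm tall, 0.25 kg, own z from foot to handle. Steel body 28 x 28 mm, 47.5 mm below to 12.5 mm above this point; above it to 47.5 mm a red handle 16 (own x) x 28 mm (own y). Latched, foot 20 mm above the bench; own axes as the fixture. The claw sits over the shoulder on +x of the handle: take the handle by its +y, -y faces
- socket_b (a point): centre of the mouth of socket b, at the top of the green socket block, 55 mm above the bench: an upright square well 31 x 31 mm. Axes as the fixture
- latch_b (a joint): angle of the orange-tipped claw holding cartridge b: 0 latched, above 0.12 clear of the cartridge (0.25 at most); it stays where it is left. Pulling the cartridge never opens it. Pushing the cartridge 4 to 5 mm down from its latched height (about 10 N; hard stop at 5.5 mm) throws it clear; let go, a spring then lifts the cartridge to 14 mm above latched height, from where it pulls straight up freely
- cartridge_c (a point): mid-length centre of punch cartridge c, right (-y) socket (may be absent): 95 mm tall, 0.25 kg, own z from foot to handle. Steel body 28 x 28 mm, 47.5 mm below to 12.5 mm above this point; above it to 47.5 mm a red handle 16 (own x) x 28 mm (own y). Latched, foot 20 mm above the bench; own axes as the fixture. The claw sits over the shoulder on +x of the handle: take the handle by its +y, -y faces
- socket_c (a point): centre of the mouth of socket c, at the top of the green socket block, 55 mm above the bench: an upright square well 31 x 31 mm. Axes as the fixture
- latch_c (a joint): angle of the orange-tipped claw holding cartridge c: 0 latched, above 0.12 clear of the cartridge (0.25 at most); it stays where it is left. Pulling the cartridge never opens it. Pushing the cartridge 4 to 5 mm down from its latched height (about 10 N; hard stop at 5.5 mm) throws it clear; let go, a spring then lifts the cartridge to 14 mm above latched height, from where it pulls straight up freely
- medallion_left (a point): centre of the left gold medallion: a flat disc 44 mm across, 8 mm thick, 60 g. Starts lying flat in the left ejector pocket, under steel lips that keep it from being lifted out
- pocket_left (a point): centre of the left ejector pocket, where the medallion starts, 24 mm above the bench, fixture axes: a slot 48 mm wide along y, floor 20 mm and lips up to 34 mm above the bench; open at its outer (+y) end, 26 mm from this point, onto a bare ledge at floor level that ends 86 mm from this point with a 5 mm high stop
- ejector_left (a joint): travel (m) of the left ejector slide: 0 sprung back, 0.050 fully pushed outward (+y of the fixture); takes 2 N at the start, 5 N at the end, and springs back when let go. A full stroke leaves the medallion 50 mm or a little more outward of where it was, clear on the ledge
- tab_left (a point): on the left ejector's upright yellow tab, 15 mm below its top; axes as the fixture. Tab 34 mm (x) by 8 mm (y), from 22 to 80 mm above the bench. Pushed outward (+y) from the gap between the two tabs, which stand 53 mm apart face to face over a flat deck 20 mm above the bench
- medallion_right (a point): centre of the right gold medallion: a flat disc 44 mm across, 8 mm thick, 60 g. Starts lying flat in the right ejector pocket, under steel lips that keep it from being lifted out
- pocket_right (a point): centre of the right ejector pocket, where the medallion starts, 24 mm above the bench, fixture axes: a slot 48 mm wide along y, floor 20 mm and lips up to 34 mm above the bench; open at its outer (-y) end, 26 mm from this point, onto a bare ledge at floor level that ends 86 mm from this point with a 5 mm high stop
- ejector_right (a joint): travel (m) of the right ejector slide: 0 sprung back, 0.050 fully pushed outward (-y of the fixture); takes 2 N at the start, 5 N at the end, and springs back when let go. A full stroke leaves the medallion 50 mm or a little more outward of where it was, clear on the ledge
- tab_right (a point): on the right ejector's upright yellow tab, 15 mm below its top; axes as the fixture. Tab 34 mm (x) by 8 mm (y), from 22 to 80 mm above the bench. Pushed outward (-y) from the gap between the two tabs, which stand 53 mm apart face to face over a flat deck 20 mm above the bench
- fixture: fixed green stamping fixture; origin on the bench under the middle socket, x away from the robot, y to its left (within 0.25 rad). Socket block 205 (y) x 42 mm (x), 55 mm high, sockets 80 mm apart along y; behind it (x 24 to 50 mm) a hood 96 mm high covers the claws. In front, centred on x = -90 mm, the ejector deck, 62 (x) x 296 mm (y), 20 mm high
- crate: loose open plywood crate for the cartridges, 162 mm (x) by 140 mm (y), 45 mm high, walls and floor 6 mm; origin at the centre of its underside; on the left or the right of the fixture
- tray: loose open white tray for the medallions, 150 mm (x) by 130 mm (y), 22 mm high, walls and floor 5 mm; origin at the centre of its underside; on the side opposite the crate
- jar: bystander: glue jar, 60 mm across, 85 mm tall, beyond the fixture; origin under its centre
- bangles: bystander: brass bangle, 72 mm across, 30 mm tall, beyond the fixture; origin under its centre
- screwdriver: bystander: screwdriver lying beyond the fixture
Things that resemble listed ones, but are neither listed nor needed, are in the scene too. Leave any turquoise look-alike of the part that bears cartridge_b alone. Several things have the shape of the tray; the one meant has the colours described above.

How it is judged:
By the outcome, as a careful person would: the job done as asked, in the order asked, and still so for the second after the job is handed in, with the robot touching nothing.
Of cart_a, cart_b, cart_c only 2 to 3 are there at a start; the rules pass over those that are not, and their reading is None.
At some moment in a run one of crate, tray may be knocked a few centimetres aside while the robot is not near it.
Once in a run the grip may slacken for a moment while it holds something.
It also fails if it takes over 208 s, if anything falls off the work surface, if the arm or the gripper's body presses on something with over 40 N, if the wrist force passes 120 N, or if a joint passes its speed limit or range.

## Working session

There is one attempt and no reset: what is moved stays moved. The work goes in short steps, Python scripts to look and compute and a shell command to move; the robot and the scene stay as the last step left them, time stands still between calls to the robot, and variables do not carry over. Pictures are saved under pics/ and viewed, at most 14 in all, crops included, and the job is handed in when it is done.

```bash
mkdir -p pics; cat > h.py <<'E'
import numpy as np, cv2
from scipy.spatial.transform import Rotation as R
from plant import bot
def cap(n,save=None):
    o=bot.get_obs(); c=bot.capture(n); c['obs']=o
    if save: cv2.imwrite('pics/%s.png'%save,c['color'])
    if 'extrinsics' in c: c['T']=np.linalg.inv(np.array(c['extrinsics']))
    else:
        W=np.eye(4); W[:3,:3]=R.from_euler('xyz',o['tcp_rot']).as_matrix(); W[:3,3]=o['tool_pos']
        c['T']=W@np.array(c['tool_from_camera'])
    c['f']=200/np.tan(np.radians(c['fov_y'])/2)
    return c
def ray(c,u,v):
    d=np.array([(u-c['cx'])/c['f'],-(v-c['cy'])/c['f'],-1.])
    return c['T'][:3,3],c['T'][:3,:3]@d
def at(c,u,v,z):
    p,d=ray(c,u,v); return p+d*(z-p[2])/d[2]
def proj(c,P):
    q=np.linalg.inv(c['T'])@np.append(P,1.); return c['cx']+c['f']*q[0]/-q[2], c['cy']+c['f']*q[1]/q[2]
E
python3 - <<'E'
from h import *
for n in('scene','top','wrist'):
    c=cap(n,n+'0'); print(n,c['f'],c['cx'],c['cy'],c['T'][:3].round(2).tolist(),[k for k in c])
print(bot.get_obs())
E
```

```text
scene 413.4441708880115 323.15716419902515 200.66443612665012 [[-0.8, -0.52, 0.3, 928.51], [0.6, -0.69, 0.42, 394.55], [-0.01, 0.51, 0.86, 939.13]] ['color', 'fov_y', 'cx', 'cy', 'extrinsics', 'obs', 'T', 'f']
top 362.2307696741147 318.27388155326736 197.75610252818754 [[0.02, 0.99, -0.14, 496.66], [-1.0, 0.02, -0.02, -42.84], [-0.02, 0.14, 0.99, 876.47]] ['color', 'fov_y', 'cx', 'cy', 'extrinsics', 'obs', 'T', 'f']
wrist 328.5872434794114 323.10258365521366 203.33681755910771 [[0.23, 0.93, 0.29, 201.52], [-0.97, 0.22, 0.07, -490.82], [-0.0, -0.3, 0.95, 384.98]] ['color', 'fov_y', 'cx', 'cy', 'tool_from_camera', 'obs', 'T', 'f']
{'time': 0.15, 'joint_positions': array([-1.48297576e+00,  3.42600762e-01,  1.52478430e+00,  5.88445585e-05,
        1.27542190e+00, -1.46007054e-01]), 'dq': array([-0.00061102, -0.00269663, -0.00170512,  0.00067297,  0.00035662,
       -0.00081695]), 'tau': array([ 1.39549946e-03, -4.31469083e+01, -2.44354838e+01,  7.18282931e-02,
        5.37741417e-02, -7.67645565e-05]), 'tool_pos': array([ 121.65263921, -510.39878153,  226.18948974]), 'tcp_rot': array([-3.14039945e+00, -2.32345547e-04,  2.33810314e-01]), 'contact_force': array([-0.10512907,  0.45364982,  0.02977742]), 'moment': array([-0.03329518, -0.02362282, -0.01678229]), 'finger_force': 0.0, 'grip_width': 91.85515180005508}
```

View pics/top0.png

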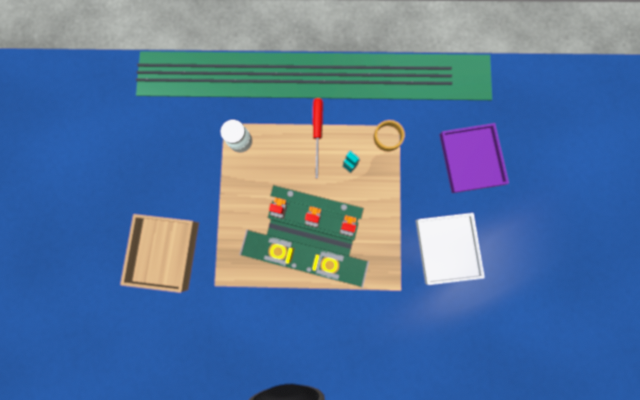

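View pics/scene0.png

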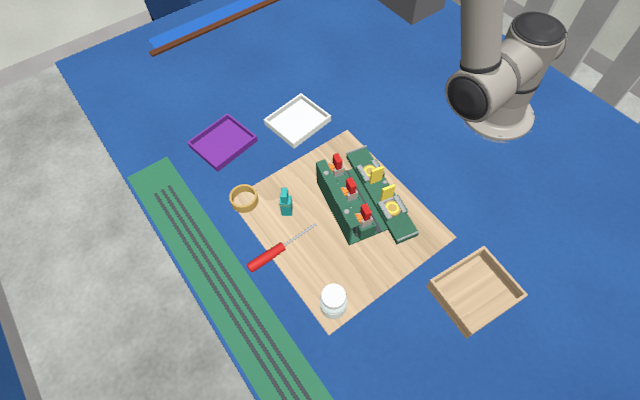

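The top view shows three cartridges with red handles at (277,207), (313,215) and (348,225). The crate is on the left at (158,253), the white tray on the right at (450,248), and the yellow tabs are at (289,254) and (316,263).

```bash
cat >> h.py <<'E'
def blobs(c,lo,hi,box=None,amin=15):
    h=cv2.cvtColor(c['color'],cv2.COLOR_BGR2HSV); m=cv2.inRange(h,lo,hi)
    if lo[0]==0 and hi[0]<15: m|=cv2.inRange(h,(172,lo[1],lo[2]),(180,hi[1],hi[2]))
    if box: k=np.zeros_like(m); x0,y0,x1,y1=box; k[y0:y1,x0:x1]=1; m=m*k
    cs,_=cv2.findContours(m,cv2.RETR_EXTERNAL,cv2.CHAIN_APPROX_NONE)
    out=[]
    for q in cs:
        if cv2.contourArea(q)>=amin:
            out.append((cv2.minAreaRect(q),cv2.contourArea(q),q))
    return sorted(out,key=lambda t:-t[1])
RED=((0,170,120),(6,255,255)); YEL=((25,140,150),(34,255,255)); WHITE=((0,0,200),(180,40,255)); WOOD=((8,50,60),(25,170,255))
E
python3 - <<'E'
from h import *
for n,boxes in (('top',dict(r=(200,180,420,290),y=(200,180,420,290),w=(400,190,520,300),k=(110,200,205,300))),('scene',dict(r=(300,140,430,250),y=(300,140,430,250),w=(255,85,335,150),k=(420,240,535,340)))):
    c=cap(n)
    for k,col,z in(('r',RED,115),('y',YEL,80),('w',WHITE,22),('k',WOOD,45)):
        for b in blobs(c,*col,boxes[k])[:6]:
            (u,v),s,a=b[0]; print(n,k,round(u),round(v),np.round(s),round(a),b[1],at(c,u,v,z)[:2].round(1), [at(c,*p,z)[:2].round().tolist() for p in cv2.boxPoints(b[0])] if k in'wk' else '')
E
```

```text
top r 348 227 [13.  7.] 14 69.0 [541.  -89.5] 
top r 276 208 [13.  6.] 14 66.0 [577.   64.3] 
top r 312 217 [13.  6.] 14 65.0 [558.9 -12.6] 
top y 280 253 [22. 16.] 16 219.5 [482.8  56. ] 
top y 329 265 [16. 13.] 14 163.5 [459.9 -51.4] 
top y 315 262 [ 4. 16.] 16 46.0 [465.1 -20.6] 
top w 451 248 [67. 57.] 81 3599.5 [ 501.3 -332.4] [[567.0, -257.0], [590.0, -389.0], [437.0, -406.0], [415.0, -278.0]]
top k 159 253 [66. 73.] 9 4503.0 [476.1 338.4] [[405.0, 420.0], [570.0, 409.0], [549.0, 255.0], [386.0, 270.0]]
scene r 366 212 [16.  8.] 76 77.5 [581.7  74.5] 
scene r 351 185 [16.  7.] 73 74.0 [563.7  -2.3] 
scene r 337 161 [15.  7.] 79 69.5 [547.1 -77.7] 
scene y 376 176 [15. 12.] 90 108.5 [480.9  -4.3] 
scene y 387 193 [11. 14.] 79 82.5 [493.8  52.2] 
scene w 297 117 [38. 55.] 53 1678.5 [ 500.9 -329.3] [[582.0, -384.0], [400.0, -416.0], [419.0, -274.0], [592.0, -251.0]]
scene k 476 289 [68. 77.] 55 4731.0 [484.7 346.6] [[566.0, 269.0], [370.0, 279.0], [405.0, 423.0], [585.0, 406.0]]
scene k 436 252 [24. 31.] 90 365.0 [492.1 228.3] [[500.0, 184.0], [441.0, 228.0], [485.0, 271.0], [542.0, 229.0]]
```

```bash
A='x'; python3 -m crank '[[0.0457,-0.0358,-0.004,0,0,0],[0.0457,-0.0358,-0.004,0,0,0],[0.0457,-0.0358,-0.004,0,0,0],[0.0457,-0.0358,-0.004,0,0,0],[0.0457,-0.0358,-0.004,0,0,0]]' 60
python3 -m crank '[[0.0457,-0.0358,-0.004,0,0,0],[0.0457,-0.0358,-0.004,0,0,0],[0.0457,-0.0358,-0.004,0,0,0],[0.0457,-0.0358,-0.004,0,0,0],[0.0457,-0.0358,-0.004,0,0,0]]'
python3 -m crank '[[0.0457,-0.0358,0,0,0,0],[0,0,0,0,0,0.155],[0,0,0,0,0,0.155],[0,0,0,0,0,0.155],[0,0,0,0,0,0]]'
cat >> h.py <<'E'
def go(x,y,z,psi=None):
    "print shift in tool axes (mm) for the target and the turn about tool z"
    o=bot.get_obs(); M=R.from_euler('xyz',o['tcp_rot']).as_matrix(); p=o['tool_pos']; yaw=np.arctan2(M[1,0],M[0,0])
    d=M.T@(np.array([x,y,z])-p)
    print('t',round(o['time'],2),'pos',p.round(1),'yaw',yaw.round(3),'w',o['grip_width'].__round__(1),'F',o['contact_force'].round(1),'shift',d.round(1),'turn',None if psi is None else round(yaw-psi,3))
    # tilt correction
    e=R.from_matrix(M.T@R.from_euler('xyz',[np.pi,0,yaw if psi is None else psi]).as_matrix()).as_rotvec(); print('rotvec',e.round(4))
E
python3 - <<'E'
from h import *
c=cap('wrist','w1'); go(559,-12.5,140,-0.23)
for k,col,z in(('r',RED,115),('y',YEL,80)):
    for b in blobs(c,*col,None,60)[:6]:
        (u,v),s,a=b[0]; print(k,round(u),round(v),np.round(s),round(a),b[1],at(c,u,v,z)[:2].round(1),[at(c,*p,z)[:2].round(1).tolist() for p in cv2.boxPoints(b[0])])
E
```

```text
time: 0.88
tool_pos: [303.3, -282.1, 247.0]
tcp_rot: [3.141, -0.0, 0.233]
contact_force: [-0.2, -0.1, 0.2]
grip_width: 55.4
finger_force: 0.0
time: 1.5
tool_pos: [484.3, -54.9, 266.9]
tcp_rot: [3.141, -0.0, 0.234]
contact_force: [0.3, -1.0, -0.5]
grip_width: 55.3
finger_force: 0.0
time: 2.12
tool_pos: [519.4, -11.1, 266.6]
tcp_rot: [3.142, 0.0, -0.23]
contact_force: [1.0, 0.2, 0.0]
grip_width: 54.9
finger_force: 0.0
t 2.17 pos [519.4 -11.1 266.6] yaw -0.228 w 55.1 F [-0.4 -0.6 -0.1] shift [ 38.9  -7.6 126.6] turn 0.002
rotvec [0.0001 0.0002 0.002 ]
r 314 149 [16. 29.] 90 458.5 [557.6 -10.4] [[567.9, 1.1], [561.8, -25.3], [547.1, -22.0], [553.4, 4.8]]
r 399 149 [16. 30.] 90 451.5 [539.6 -87.9] [[550.1, -75.4], [543.8, -102.7], [528.9, -100.5], [535.3, -72.8]]
r 230 149 [16. 29.] 90 443.0 [575.7  67.6] [[585.9, 78.5], [579.8, 52.1], [565.4, 56.6], [571.6, 83.4]]
y 268 211 [22. 26.] 90 496.0 [497.8  58.2] [[513.4, 68.6], [506.9, 40.7], [481.9, 47.6], [488.5, 76.0]]
y 366 211 [22. 27.] 90 493.0 [473.3 -47.4] [[489.2, -35.3], [482.5, -64.2], [457.0, -59.7], [463.9, -30.1]]
y 342 224 [28.  7.] 90 169.5 [464.  -19.2] [[481.1, -18.9], [479.3, -26.5], [446.3, -19.5], [448.1, -11.8]]
y 288 224 [27.  7.] 90 168.0 [477.1  40.1] [[493.5, 39.8], [491.8, 32.2], [460.3, 40.5], [462.1, 48.3]]
```

View pics/w1.png

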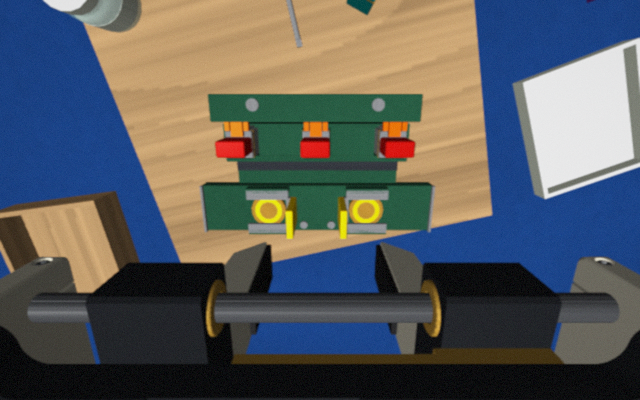

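The wrist view shows the three latched handles at (230,149), (314,149) and (399,149), and yaw is about -0.228. I'm moving above cartridge a.

```bash
python3 -m crank '[[0.0185,-0.0447,0.02,0,0,0],[0.0185,-0.0447,0.02,0,0,0],[0,0,0.04,0,0,0],[0,0,0.03,0,0,0],[0,0,0,0,0,0]]'
python3 - <<'E'
from h import *
c=cap('wrist','w2'); go(575.7,67.6,80,-0.228)
for b in blobs(c,*RED,None,60)[:6]:
    (u,v),s,a=b[0]; print(round(u),round(v),np.round(s),round(a),b[1],at(c,u,v,115)[:2].round(1),[at(c,*p,115)[:2].round(1).tolist() for p in cv2.boxPoints(b[0])])
E
```

```text
time: 2.8
tool_pos: [574.4, 67.4, 154.5]
tcp_rot: [3.14, 0.005, -0.229]
contact_force: [0.7, -0.2, 0.9]
grip_width: 54.9
finger_force: 0.0
t 2.85 pos [575.7  67.3 156.5] yaw -0.23 w 54.8 F [ 0.3 -0.1  0.2] shift [ 0.1 -0.4 76.5] turn -0.002
rotvec [ 0.0004  0.0015 -0.0015]
570 229 [22. 47.] 90 901.0 [539.7 -88.3] [[550.9, -73.6], [544.1, -103.0], [528.3, -103.3], [535.2, -73.3]]
448 228 [21. 44.] 90 879.5 [558. -11.] [[568.4, 2.0], [562.1, -25.5], [547.3, -24.2], [553.8, 3.9]]
324 228 [21. 41.] 90 859.0 [576.1  67.1] [[586.1, 78.3], [580.2, 52.6], [565.8, 55.7], [571.9, 81.9]]
```

View pics/w2.png

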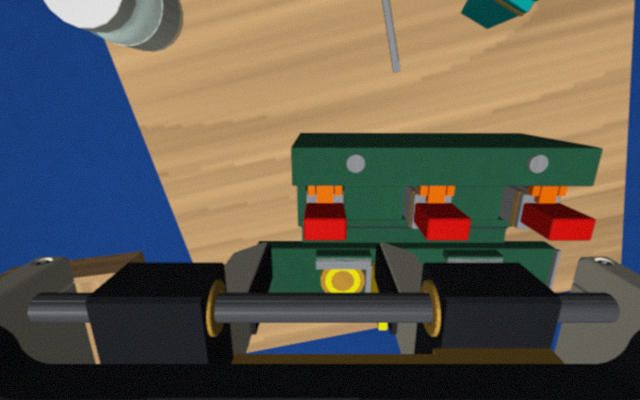

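Handle a is at (324,228), which agrees to under 1 mm. I'll descend and grasp it, then push.

```bash
python3 -m crank '[[0,0,0.035,0,0,0],[0,0,0.03,0,0,0],[0,0,0.0115,0,0,0],[0,0,0,0,0,0]]'
python3 -m crank '[[0,0,0,0,0,0],[0,0,0,0,0,0],[0,0,0,0,0,0],[0,0,0,0,0,0]]' 0
python3 -m crank '[[0,0,0.002,0,0,0],[0,0,0.001,0,0,0],[0,0,0.001,0,0,0],[0,0,0,0,0,0]]'
python3 -m crank '[[0,0,0.0005,0,0,0],[0,0,0,0,0,0],[0,0,0,0,0,0]]'
```

```text
time: 3.35
tool_pos: [576.5, 67.2, 81.0]
tcp_rot: [-3.141, -0.001, -0.231]
contact_force: [1.0, -0.2, 0.5]
grip_width: 54.7
finger_force: 0.0
time: 3.85
tool_pos: [576.3, 67.1, 80.8]
tcp_rot: [3.141, -0.001, -0.231]
contact_force: [-1.4, -0.6, 4.0]
grip_width: 27.8
finger_force: 30.2
time: 4.35
tool_pos: [576.4, 67.1, 77.1]
tcp_rot: [3.141, -0.001, -0.231]
contact_force: [-1.9, -1.0, 6.6]
grip_width: 27.6
finger_force: 30.2
time: 4.72
tool_pos: [576.4, 67.1, 76.7]
tcp_rot: [3.141, -0.002, -0.231]
contact_force: [-1.6, -0.5, 8.1]
grip_width: 28.3
finger_force: 30.2
```

```bash
python3 -m crank '[[0,0,0.0008,0,0,0],[0,0,0,0,0,0]]'
python3 -m crank '[[0,0,0.0005,0,0,0],[0,0,0,0,0,0]]'
python3 - <<'E'
from h import *
c=cap('wrist','w3'); cv2.imwrite('pics/w3c.png',cv2.resize(c['color'][60:300,150:600],(800,427)))
E
```

```text
time: 4.97
tool_pos: [576.4, 67.1, 75.9]
tcp_rot: [3.141, -0.002, -0.231]
contact_force: [-1.3, -2.1, 7.2]
grip_width: 27.8
finger_force: 30.2
time: 5.22
tool_pos: [576.4, 67.1, 75.4]
tcp_rot: [3.141, -0.001, -0.231]
contact_force: [-2.3, -2.1, 7.0]
grip_width: 28.0
finger_force: 30.2
```

View pics/w3c.png

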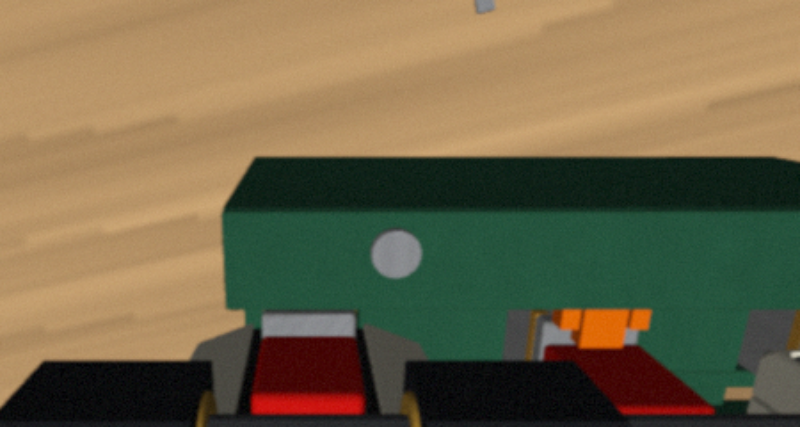

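Claw a has swung clear and the bare steel shoulder shows at (310,322) in the crop. I'll pull it up and check the crate on the way.

```bash
python3 -m crank '[[0,0,-0.004,0,0,0],[0,0,-0.008,0,0,0],[0,0,-0.008,0,0,0],[0,0,0,0,0,0]]'
python3 -m crank '[[0,0,-0.02,0,0,0],[0,0,-0.03,0,0,0],[0,0,-0.03,0,0,0],[0,0,-0.02,0,0,0],[0,0,0,0,0,0]]'
python3 - <<'E'
from h import *
c=cap('top','t2'); go(480,342,190,-0.1)
for k,col,z,b in(('w',WHITE,22,(400,190,520,300)),('k',WOOD,45,(100,190,205,310)),('r',RED,115,(200,180,420,290))):
    for b in blobs(c,*col,b)[:4]:
        (u,v),s,a=b[0]; print(k,round(u),round(v),np.round(s),round(a),b[1],at(c,u,v,z)[:2].round(1), [at(c,*p,z)[:2].round().tolist() for p in cv2.boxPoints(b[0])] if k in'wk' else '')
E
```

```text
time: 5.78
tool_pos: [575.9, 67.6, 94.6]
tcp_rot: [-3.141, -0.0, -0.231]
contact_force: [-0.1, -0.1, -2.8]
grip_width: 27.9
finger_force: 30.1
time: 6.4
tool_pos: [576.3, 67.6, 194.9]
tcp_rot: [-3.141, -0.002, -0.231]
contact_force: [-0.1, 0.2, -2.3]
grip_width: 27.9
finger_force: 30.0
t 6.45 pos [575.6  67.6 193.6] yaw -0.231 w 27.8 F [-0.5  1.  -1.7] shift [-155.9 -245.2    3.8] turn -0.131
rotvec [-1.000e-04  8.000e-04 -1.311e-01]
w 450 248 [67. 57.] 81 3610.5 [ 501.3 -332.3] [[567.0, -256.0], [590.0, -389.0], [437.0, -406.0], [415.0, -277.0]]
k 175 255 [33. 72.] 9 2062.0 [472.6 300.2] [[398.0, 344.0], [559.0, 331.0], [549.0, 255.0], [389.0, 270.0]]
k 135 239 [13. 50.] 11 467.5 [505.5 396. ] [[452.0, 418.0], [565.0, 405.0], [560.0, 374.0], [447.0, 387.0]]
r 348 227 [13.  7.] 14 69.0 [541.  -89.5] 
r 316 218 [6. 5.] 90 25.0 [557.9 -20.3]
```

```bash
python3 -m crank '[[-0.0222,-0.051,0,0,0,0],[-0.0222,-0.051,0,0,0,0],[-0.0222,-0.051,0,0,0,0],[-0.0222,-0.051,0,0,0,0],[-0.0222,-0.051,0,0,0,0]]'
python3 -m crank '[[0,0,0.02,0,0,-0.15],[0,0,0,0,0,0]]'
python3 - <<'E'
from h import *
c=cap('wrist','w4'); go(526,341,68,-0.08)
E
```

```text
time: 7.08
tool_pos: [525.0, 342.4, 192.1]
tcp_rot: [3.139, 0.003, -0.231]
contact_force: [0.7, 0.1, -2.2]
grip_width: 27.8
finger_force: 30.0
time: 7.32
tool_pos: [524.2, 340.8, 170.7]
tcp_rot: [3.138, 0.006, -0.081]
contact_force: [0.8, -0.1, -1.5]
grip_width: 27.9
finger_force: 30.0
t 7.38 pos [525.2 340.5 172.2] yaw -0.084 w 28.1 F [ 0.2  0.7 -1.5] shift [  1.1  -0.8 104.2] turn -0.004
rotvec [ 0.0025  0.0039 -0.0039]
```

View pics/w4.png

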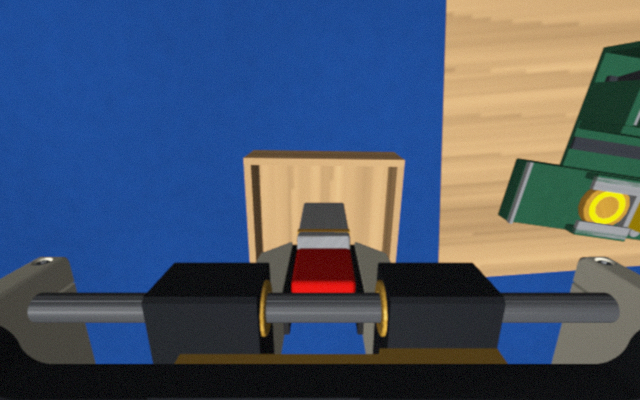

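The crate's far rim is at row 158, with corners (245,158) and (404,158), and it is centred under the cartridge. I'll compute its pose from those corners.

```bash
python3 - <<'E'
from h import *
c=cap('wrist')
print(at(c,245,157,45).round(1),at(c,404,157,45).round(1))
E
python3 -m crank '[[0,0,0.04,0,0,0],[0,0,0.03,0,0,0],[0,0,0.02,0,0,0],[0,0,0.009,0,0,0],[0,0,0,0,0,0]]'
```

```text
[564.2 406.6  45. ] [552.7 268.2  45. ]
time: 8.05
tool_pos: [526.7, 340.5, 75.5]
tcp_rot: [3.141, 0.0, -0.083]
contact_force: [-0.1, 0.8, -0.9]
grip_width: 27.6
finger_force: 30.0
```

```bash
python3 -m crank '[[0,0,0.004,0,0,0],[0,0,0.002,0,0,0],[0,0,0.0015,0,0,0],[0,0,0.0005,0,0,0],[0,0,0,0,0,0]]'
python3 -m crank '[[0,0,0,0,0,0],[0,0,0,0,0,0],[0,0,0,0,0,0],[0,0,0,0,0,0]]' 60
python3 -m crank '[[0,0,-0.02,0,0,0],[0,0,-0.04,0,0,0],[0,0,-0.04,0,0,0],[0,0,-0.01,0,0,0],[0,0,0,0,0,0]]'
python3 - <<'E'
from h import *
c=cap('wrist','w5'); go(558,-11,178,-0.228)
for b in blobs(c,*RED,None,60)[:6]:
    (u,v),s,a=b[0]; print(round(u),round(v),np.round(s),round(a),b[1],at(c,u,v,101)[:2].round(1))
E
```

```text
time: 8.68
tool_pos: [526.3, 341.0, 67.4]
tcp_rot: [3.142, -0.0, -0.081]
contact_force: [0.6, 0.9, -1.0]
grip_width: 27.6
finger_force: 30.0
time: 9.18
tool_pos: [526.4, 341.0, 67.5]
tcp_rot: [3.142, -0.0, -0.081]
contact_force: [0.3, -0.0, -0.7]
grip_width: 54.8
finger_force: 0.0
time: 9.8
tool_pos: [526.3, 341.0, 177.3]
tcp_rot: [-3.141, -0.0, -0.081]
contact_force: [0.7, -0.2, -0.9]
grip_width: 55.1
finger_force: 0.0
t 9.85 pos [525.8 340.7 176.2] yaw -0.081 w 55.0 F [-0.1  0.   0.1] shift [ 60.6 348.   -1.6] turn 0.147
rotvec [0.0011 0.0015 0.1468]
323 212 [36. 19.] 0 625.5 [527.4 342.1]
```

Cartridge a is standing upright in the crate. Next is b.

```bash
python3 -m crank '[[0.0101,0.058,0,0,0,0],[0.0101,0.058,0,0,0,0],[0.0101,0.058,0,0,0,0],[0.0101,0.058,0,0,0,0],[0.0101,0.058,0,0,0,0]]'
python3 -m crank '[[0.0101,0.058,0,0,0,0],[0,0,0.02,0,0,0.147],[0,0,0,0,0,0]]'
python3 - <<'E'
from h import *
c=cap('wrist','w6'); go(558,-11,80.5,-0.228)
for b in blobs(c,*RED,None,60)[:6]:
    (u,v),s,a=b[0]; print(round(u),round(v),np.round(s),round(a),b[1],at(c,u,v,115)[:2].round(1))
E
```

```text
time: 10.48
tool_pos: [552.1, 46.0, 175.5]
tcp_rot: [3.141, 0.003, -0.081]
contact_force: [1.3, 0.4, -0.6]
grip_width: 55.2
finger_force: 0.0
time: 10.85
tool_pos: [556.6, -11.2, 154.4]
tcp_rot: [3.141, 0.006, -0.229]
contact_force: [-0.2, 0.6, -0.2]
grip_width: 55.1
finger_force: 0.0
t 10.9 pos [557.4 -10.6 155.7] yaw -0.226 w 55.0 F [0.6 0.3 0.3] shift [ 1.   0.2 75.2] turn 0.002
rotvec [0.0002 0.0042 0.0023]
447 230 [21. 44.] 90 871.5 [539.6 -88.7]
324 230 [21. 41.] 90 859.0 [557.7 -10.6]
```

```bash
python3 -m crank '[[0.0005,0,0.035,0,0,0],[0,0,0.03,0,0,0],[0,0,0.0105,0,0,0],[0,0,0,0,0,0]]'
python3 -m crank '[[0,0,0,0,0,0],[0,0,0,0,0,0],[0,0,0,0,0,0],[0,0,0,0,0,0]]' 0
python3 -m crank '[[0,0,0.002,0,0,0],[0,0,0.0015,0,0,0],[0,0,0.0012,0,0,0],[0,0,0,0,0,0]]'
python3 -m crank '[[0,0,0.0006,0,0,0],[0,0,0,0,0,0],[0,0,0,0,0,0]]'
```

```text
time: 11.4
tool_pos: [559.0, -10.3, 81.9]
tcp_rot: [3.141, 0.001, -0.226]
contact_force: [0.3, 0.2, -0.3]
grip_width: 55.3
finger_force: 0.0
time: 11.9
tool_pos: [559.3, -11.2, 82.5]
tcp_rot: [3.141, -0.001, -0.228]
contact_force: [0.4, -1.0, 4.0]
grip_width: 27.7
finger_force: 29.9
time: 12.4
tool_pos: [559.4, -11.2, 78.0]
tcp_rot: [3.141, -0.001, -0.228]
contact_force: [-0.8, -1.7, 6.5]
grip_width: 28.3
finger_force: 29.9
time: 12.78
tool_pos: [559.4, -11.2, 77.5]
tcp_rot: [3.141, -0.001, -0.228]
contact_force: [-0.7, -1.8, 6.5]
grip_width: 28.1
finger_force: 29.9
```

```bash
python3 -m crank '[[0,0,0.0004,0,0,0],[0,0,0,0,0,0]]'
python3 -m crank '[[0,0,-0.004,0,0,0],[0,0,-0.004,0,0,0],[0,0,-0.003,0,0,0],[0,0,0,0,0,0]]'
```

```text
time: 13.02
tool_pos: [559.4, -11.2, 77.1]
tcp_rot: [3.141, -0.001, -0.228]
contact_force: [-0.9, -1.0, 6.7]
grip_width: 28.1
finger_force: 29.9
time: 13.52
tool_pos: [559.2, -11.1, 87.6]
tcp_rot: [3.141, -0.001, -0.228]
contact_force: [-0.2, -2.3, 5.3]
grip_width: 28.1
finger_force: 29.9
```

```bash
python3 -m crank '[[0,0,-0.01,0,0,0],[0,0,-0.02,0,0,0],[0,0,-0.03,0,0,0],[0,0,-0.03,0,0,0],[0,0,-0.015,0,0,0]]'
python3 -m crank '[[-0.0265,-0.0546,0,0,0,0],[-0.0265,-0.0546,0,0,0,0],[-0.0265,-0.0546,0,0,0,0],[-0.0265,-0.0546,0,0,0,0],[-0.0265,-0.0546,0,0,0,0]]'
python3 -m crank '[[-0.0265,-0.0546,0,0,0,0],[0,0,0.02,0,0,-0.147],[0,0,0,0,0,0]]'
python3 - <<'E'
from h import *
c=cap('wrist','w7'); go(478,344,69,-0.083)
h=cv2.cvtColor(c['color'],cv2.COLOR_BGR2HSV); m=cv2.inRange(h,*WOOD); m[:, 430:]=0; m[260:]=0
ys,xs=np.nonzero(m); print(xs.min(),xs.max(),ys.min())
for b in blobs(c,*RED,None,60)[:6]:
    (u,v),s,a=b[0]; print(round(u),round(v),np.round(s),round(a),b[1],at(c,u,v,101)[:2].round(1))
r=blobs(c,*WOOD,(100,50,430,260),200)
for b in r[:2]: print(b[0],b[1],[at(c,*p,45)[:2].round(1).tolist() for p in cv2.boxPoints(b[0])])
E
```

```text
time: 14.15
tool_pos: [558.9, -10.4, 193.1]
tcp_rot: [-3.141, 0.0, -0.228]
contact_force: [0.8, 0.4, -3.2]
grip_width: 27.8
finger_force: 29.9
time: 14.78
tool_pos: [490.2, 286.8, 191.1]
tcp_rot: [3.14, 0.002, -0.228]
contact_force: [1.2, -0.4, -3.1]
grip_width: 27.8
finger_force: 29.9
time: 15.15
tool_pos: [476.1, 344.1, 169.5]
tcp_rot: [3.138, 0.005, -0.081]
contact_force: [-0.9, -0.9, -3.1]
grip_width: 28.1
finger_force: 30.0
t 15.2 pos [477.2 343.8 170.8] yaw -0.084 w 27.9 F [ 0.5  0.2 -2. ] shift [  1.1  -0.5 101.8] turn -0.001
rotvec [ 0.0022  0.0033 -0.0007]
238 408 100
322 146 [22. 39.] 90 850.0 [527.1 342. ]
323 286 [11. 62.] 90 673.0 [416.9 349.8]
((323.0, 179.5), (159.0, 170.0), 90.0) 22677.5 [[562.2, 408.1], [551.1, 268.9], [405.3, 269.0], [418.4, 431.2]]
```

```bash
python3 -m crank '[[0.001,0,0.04,0,0,0],[0,0,0.03,0,0,0],[0,0,0.02,0,0,0],[0,0,0.007,0,0,0],[0,0,0.003,0,0,0]]'
python3 -m crank '[[0,0,0.0015,0,0,0],[0,0,0,0,0,0],[0,0,0,0,0,0]]'
python3 -m crank '[[0,0,0,0,0,0],[0,0,0,0,0,0],[0,0,0,0,0,0],[0,0,0,0,0,0]]' 60
python3 -m crank '[[0,0,-0.02,0,0,0],[0,0,-0.04,0,0,0],[0,0,-0.04,0,0,0],[0,0,-0.01,0,0,0],[0,0,0,0,0,0]]'
python3 - <<'E'
from h import *
c=cap('wrist','w8'); go(540,-88.6,178,-0.228)
for b in blobs(c,*RED,None,60)[:6]:
    (u,v),s,a=b[0]; print(round(u),round(v),np.round(s),round(a),b[1],at(c,u,v,101)[:2].round(1))
E
```

```text
time: 15.82
tool_pos: [479.9, 343.8, 72.7]
tcp_rot: [-3.141, -0.001, -0.083]
contact_force: [-0.5, 0.5, -3.7]
grip_width: 27.8
finger_force: 30.0
time: 16.2
tool_pos: [479.4, 344.3, 71.2]
tcp_rot: [-3.141, -0.001, -0.081]
contact_force: [0.6, -0.3, -3.5]
grip_width: 27.6
finger_force: 30.0
time: 16.7
tool_pos: [479.2, 344.1, 70.8]
tcp_rot: [3.142, -0.0, -0.081]
contact_force: [1.0, 0.3, -0.9]
grip_width: 54.7
finger_force: 0.0
time: 17.32
tool_pos: [479.2, 344.1, 180.6]
tcp_rot: [-3.141, -0.0, -0.081]
contact_force: [0.4, -0.7, 0.5]
grip_width: 55.0
finger_force: 0.0
t 17.38 pos [478.7 343.9 179.6] yaw -0.081 w 55.0 F [ 0.2  0.1 -0.4] shift [ 96.2 426.1   1.8] turn 0.147
rotvec [0.001  0.0013 0.1468]
322 148 [21. 37.] 90 722.0 [527.2 341.8]
323 212 [19. 34.] 90 616.0 [478.4 345.4]
```

```bash
python3 -m crank '[[0.012,0.0533,0,0,0,0],[0.012,0.0533,0,0,0,0],[0.012,0.0533,0,0,0,0],[0.012,0.0533,0,0,0,0],[0.012,0.0533,0,0,0,0]]'
python3 -m crank '[[0.012,0.0533,0,0,0,0],[0.012,0.0533,0,0,0,0],[0.012,0.0533,0,0,0,0],[0,0,0.02,0,0,0.147],[0,0,0,0,0,0]]'
python3 - <<'E'
from h import *
c=cap('wrist','w9'); go(540,-88.6,80.5,-0.228)
for b in blobs(c,*RED,None,60)[:6]:
    (u,v),s,a=b[0]; print(round(u),round(v),np.round(s),round(a),b[1],at(c,u,v,115)[:2].round(1))
E
```

```text
time: 18.0
tool_pos: [516.5, 71.9, 178.8]
tcp_rot: [3.141, 0.003, -0.081]
contact_force: [1.1, -0.4, 0.3]
grip_width: 54.6
finger_force: 0.0
time: 18.62
tool_pos: [538.4, -88.7, 157.7]
tcp_rot: [-3.141, 0.007, -0.228]
contact_force: [0.6, 0.5, -0.5]
grip_width: 55.2
finger_force: 0.0
t 18.68 pos [539.2 -88.3 158.9] yaw -0.226 w 55.2 F [ 0.   0.7 -0.1] shift [ 1.2  0.1 78.4] turn 0.002
rotvec [-0.0004  0.0043  0.0023]
324 228 [21. 41.] 90 855.0 [539.4 -88.8]
```

```bash
python3 -m crank '[[0,0,0.035,0,0,0],[0,0,0.03,0,0,0],[0,0,0.014,0,0,0],[0,0,0,0,0,0]]'
python3 -m crank '[[0,0,0,0,0,0],[0,0,0,0,0,0],[0,0,0,0,0,0],[0,0,0,0,0,0]]' 0
python3 -m crank '[[0,0,0.002,0,0,0],[0,0,0.0015,0,0,0],[0,0,0.0012,0,0,0],[0,0,0,0,0,0]]'
python3 -m crank '[[0,0,0.001,0,0,0],[0,0,0,0,0,0],[0,0,0,0,0,0]]'
python3 -m crank '[[0,0,-0.004,0,0,0],[0,0,-0.004,0,0,0],[0,0,-0.003,0,0,0],[0,0,0,0,0,0]]'
```

```text
time: 19.18
tool_pos: [540.1, -88.1, 81.4]
tcp_rot: [-3.142, 0.001, -0.226]
contact_force: [1.3, 0.5, 1.5]
grip_width: 54.9
finger_force: 0.0
time: 19.68
tool_pos: [540.7, -89.0, 82.4]
tcp_rot: [3.141, -0.001, -0.228]
contact_force: [-0.4, 0.2, 4.8]
grip_width: 27.6
finger_force: 29.9
time: 20.18
tool_pos: [540.8, -89.0, 77.9]
tcp_rot: [3.141, -0.002, -0.228]
contact_force: [-0.9, -0.7, 6.3]
grip_width: 28.0
finger_force: 29.9
time: 20.55
tool_pos: [540.8, -89.0, 77.0]
tcp_rot: [3.141, -0.002, -0.228]
contact_force: [-0.7, -1.4, 7.3]
grip_width: 27.9
finger_force: 29.9
time: 21.05
tool_pos: [540.7, -89.0, 87.8]
tcp_rot: [3.141, -0.001, -0.228]
contact_force: [-0.8, -1.0, 4.8]
grip_width: 27.8
finger_force: 29.9
```

```bash
python3 -m crank '[[0,0,-0.01,0,0,0],[0,0,-0.02,0,0,0],[0,0,-0.03,0,0,0],[0,0,-0.03,0,0,0],[0,0,-0.015,0,0,0]]'
python3 -m crank '[[-0.0254,-0.0501,0,0,0,0],[-0.0254,-0.0501,0,0,0,0],[-0.0254,-0.0501,0,0,0,0],[-0.0254,-0.0501,0,0,0,0],[-0.0254,-0.0501,0,0,0,0]]'
python3 -m crank '[[-0.0254,-0.0501,0,0,0,0],[-0.0254,-0.0501,0,0,0,0],[-0.0254,-0.0501,0,0,0,0],[0,0,0.02,0,0,-0.147],[0,0,0,0,0,0]]'
python3 - <<'E'
from h import *
c=cap('wrist','w10'); go(433,348,69,-0.083)
for b in blobs(c,*RED,None,60)[:6]:
    (u,v),s,a=b[0]; print(round(u),round(v),np.round(s),round(a),b[1],at(c,u,v,101)[:2].round(1))
r=blobs(c,*WOOD,(100,50,430,260),200)
for b in r[:2]: print(b[0],b[1],[at(c,*p,45)[:2].round(1).tolist() for p in cv2.boxPoints(b[0])])
E
```

```text
time: 21.68
tool_pos: [540.4, -88.5, 193.3]
tcp_rot: [-3.141, -0.001, -0.228]
contact_force: [-0.1, 0.3, -0.7]
grip_width: 27.6
finger_force: 29.9
time: 22.3
tool_pos: [472.0, 185.7, 191.3]
tcp_rot: [3.141, 0.002, -0.228]
contact_force: [1.3, -1.0, -1.3]
grip_width: 27.8
finger_force: 29.9
time: 22.92
tool_pos: [431.2, 347.5, 169.8]
tcp_rot: [3.138, 0.005, -0.081]
contact_force: [-0.0, -0.3, -2.5]
grip_width: 27.9
finger_force: 30.0
t 22.98 pos [432.2 347.3 170.9] yaw -0.084 w 27.4 F [ 0.1  0.4 -2. ] shift [  1.   -1.  101.9] turn -0.001
rotvec [ 0.0021  0.0027 -0.0007]
321 76 [25. 42.] 90 1018.5 [526.8 342.1]
322 151 [22. 39.] 90 821.0 [478.8 345.7]
323 286 [12. 62.] 90 722.5 [372.4 353.1]
((322.5, 142.0), (184.0, 177.0), 90.0) 29695.0 [[554.9, 408.7], [543.8, 269.8], [386.3, 269.5], [399.6, 434.3]]
```

View pics/w10.png

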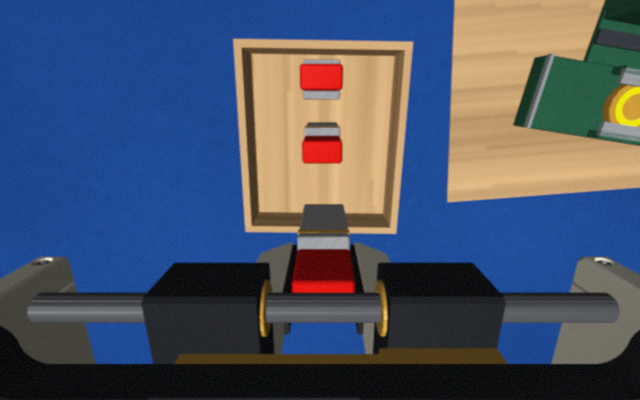

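Both cartridges stand in the crate at (321,76) and (322,151), and the crate hasn't moved. I'll lower c.

```bash
python3 -m crank '[[0.001,0,0.04,0,0,0],[0,0,0.03,0,0,0],[0,0,0.02,0,0,0],[0,0,0.007,0,0,0],[0,0,0.003,0,0,0]]'
python3 -m crank '[[0,0,0.003,0,0,0],[0,0,0,0,0,0],[0,0,0,0,0,0]]'
python3 -m crank '[[0,0,0,0,0,0],[0,0,0,0,0,0],[0,0,0,0,0,0],[0,0,0,0,0,0]]' 60
python3 -m crank '[[0,0,-0.02,0,0,0],[0,0,-0.04,0,0,0],[0,0,-0.04,0,0,0],[0,0,-0.01,0,0,0],[0,0,0,0,0,0]]'
python3 - <<'E'
from h import *
c=cap('wrist','w11'); go(440,0,200,-0.228)
for b in blobs(c,*RED,None,60)[:6]:
    (u,v),s,a=b[0]; print(round(u),round(v),np.round(s),round(a),b[1],at(c,u,v,101)[:2].round(1))
E
```

```text
time: 23.6
tool_pos: [434.7, 347.4, 72.5]
tcp_rot: [-3.141, -0.001, -0.083]
contact_force: [-0.4, -0.6, -1.6]
grip_width: 27.5
finger_force: 30.0
time: 23.98
tool_pos: [434.3, 347.8, 69.4]
tcp_rot: [-3.141, -0.001, -0.081]
contact_force: [-0.0, -0.2, -1.4]
grip_width: 27.9
finger_force: 30.0
time: 24.48
tool_pos: [434.1, 347.7, 69.0]
tcp_rot: [-3.142, -0.0, -0.081]
contact_force: [-0.3, -0.3, -0.3]
grip_width: 55.0
finger_force: 0.0
time: 25.1
tool_pos: [434.0, 347.6, 179.0]
tcp_rot: [-3.141, -0.0, -0.081]
contact_force: [0.0, -1.1, -0.7]
grip_width: 55.4
finger_force: 0.0
t 25.15 pos [433.6 347.3 178. ] yaw -0.081 w 55.3 F [-0.2  0.6 -0.5] shift [ 34.6 345.7 -21.7] turn 0.147
rotvec [0.001  0.0011 0.1467]
322 83 [24. 40.] 90 876.5 [526.4 342.1]
322 153 [37. 22.] 0 737.5 [479.1 345.6]
323 213 [36. 20.] 0 667.5 [433.4 348.9]
```

All three stand in the crate. I'm moving above the gap between the tabs with the fingers shut, and will check that the sockets are empty.

```bash
python3 -m crank '[[0.0107,0.0556,0,0,0,0],[0.0107,0.0556,0,0,0,0],[0.0107,0.0556,0,0,0,0],[0.0107,0.0556,0,0,0,0],[0.0107,0.0556,0,0,0,0]]' 0
python3 -m crank '[[0.0107,0.0556,0,0,0,0],[0,0,0.02,0,0,0.147],[0,0,0,0,0,0]]'
python3 - <<'E'
from h import *
c=cap('wrist','w12'); go(470.3,9.5,55,-0.228)
for b in blobs(c,*YEL,None,60)[:6]:
    (u,v),s,a=b[0]; print(round(u),round(v),np.round(s),round(a),b[1],at(c,u,v,80)[:2].round(1),at(c,u,v,28)[:2].round(1))
E
```

```text
time: 25.78
tool_pos: [463.9, 64.5, 177.4]
tcp_rot: [3.141, 0.003, -0.081]
contact_force: [0.1, -0.2, -0.7]
grip_width: 9.7
finger_force: 0.0
time: 26.15
tool_pos: [469.2, 9.5, 156.6]
tcp_rot: [3.141, 0.006, -0.229]
contact_force: [-0.4, 0.8, -0.7]
grip_width: 0.4
finger_force: 0.0
t 26.2 pos [469.9  10.  157.6] yaw -0.226 w 0.2 F [-1.   0.   0.9] shift [  0.9   0.4 102.6] turn 0.002
rotvec [0.0003 0.0039 0.0022]
392 194 [33. 37.] 90 1019.5 [471.9 -43. ] [454.5 -50.6]
255 193 [32. 38.] 90 1017.5 [495.3  56.6] [483.2  71. ]
364 210 [11. 41.] 2 395.0 [463.5 -19.6] [444.4 -22.1]
283 211 [41. 11.] 88 387.5 [477.2  39.7] [461.1  50.3]
```

View pics/w12.png

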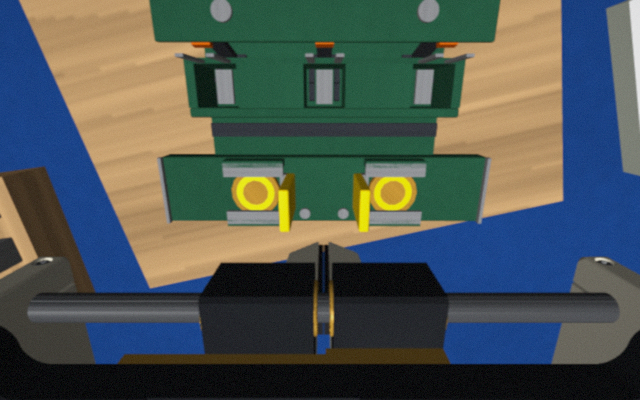

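All three sockets are empty and the tabs are at (283,211) and (364,210). I'll descend into the gap.

```bash
python3 -m crank '[[0,0,0.04,0,0,0],[0,0,0.03,0,0,0],[0,0,0.02,0,0,0],[0,0,0.012,0,0,0],[0,0,0,0,0,0]]'
python3 - <<'E'
from h import *
go(470.3,10,55,-0.228)
E
```

```text
time: 26.82
tool_pos: [470.7, 10.5, 56.7]
tcp_rot: [3.141, 0.001, -0.226]
contact_force: [0.5, -0.2, 0.2]
grip_width: 0.4
finger_force: 0.0
t 26.82 pos [470.7  10.5  56.7] yaw -0.226 w 0.4 F [ 0.5 -0.2  0.2] shift [-0.3  0.6  1.7] turn 0.002
rotvec [0.0002 0.0013 0.002 ]
```

```bash
python3 -m crank '[[0,-0.007,0.002,0,0,0],[0,-0.006,0,0,0,0],[0,-0.006,0,0,0,0],[0,-0.006,0,0,0,0],[0,-0.006,0,0,0,0]]'
python3 -m crank '[[0,-0.006,0,0,0,0],[0,-0.006,0,0,0,0],[0,-0.006,0,0,0,0],[0,-0.004,0,0,0,0],[0,0,0,0,0,0]]'
python3 -m crank '[[0,-0.002,0,0,0,0],[0,-0.001,0,0,0,0],[0,0,0,0,0,0]]'
python3 - <<'E'
from h import *
go(470.3,10,55,-0.228)
E
```

```text
time: 27.45
tool_pos: [478.6, 40.3, 55.4]
tcp_rot: [3.141, -0.001, -0.228]
contact_force: [0.0, -4.6, 3.3]
grip_width: 0.1
finger_force: 2.1
time: 28.08
tool_pos: [483.1, 61.8, 55.0]
tcp_rot: [3.141, -0.0, -0.228]
contact_force: [1.1, -5.1, 2.3]
grip_width: 0.4
finger_force: 2.2
time: 28.45
tool_pos: [483.6, 64.3, 54.9]
tcp_rot: [3.141, 0.0, -0.228]
contact_force: [1.1, -5.6, 2.6]
grip_width: 0.4
finger_force: 2.3
t 28.45 pos [483.6  64.3  54.9] yaw -0.228 w 0.4 F [ 1.1 -5.6  2.6] shift [-0.7 56.  -0.1] turn -0.0
rotvec [ 0.0002  0.0001 -0.0003]
```

```bash
python3 -m crank '[[0,-0.0015,0,0,0,0],[0,0,0,0,0,0]]'
python3 -m crank '[[0,-0.001,0,0,0,0],[0,0,0,0,0,0]]'
python3 -m crank '[[0,-0.001,0,0,0,0],[0,0,0,0,0,0]]'
```

```text
time: 28.7
tool_pos: [484.0, 65.8, 54.9]
tcp_rot: [3.141, 0.0, -0.228]
contact_force: [0.8, -4.8, 3.0]
grip_width: 0.6
finger_force: 2.3
time: 28.95
tool_pos: [484.0, 66.1, 55.0]
tcp_rot: [3.14, 0.0, -0.228]
contact_force: [1.2, -9.9, 4.2]
grip_width: 0.5
finger_force: 4.5
time: 29.2
tool_pos: [484.1, 66.3, 55.0]
tcp_rot: [3.139, 0.0, -0.228]
contact_force: [-1.0, -13.9, 4.5]
grip_width: 0.1
finger_force: 6.8
```

The left slide reached its stop, with the force rising to 14 N. I'll return and push the right one.

```bash
python3 -m crank '[[0,0.01,0,0,0,0],[0,0.012,0,0,0,0],[0,0.012,0,0,0,0],[0,0.012,0,0,0,0],[0,0.014,0,0,0,0]]'
python3 -m crank '[[0,0.007,0,0,0,0],[0,0.006,0,0,0,0],[0,0.006,0,0,0,0],[0,0.006,0,0,0,0],[0,0.006,0,0,0,0]]'
python3 -m crank '[[0,0.006,0,0,0,0],[0,0.006,0,0,0,0],[0,0.006,0,0,0,0],[0,0.004,0,0,0,0],[0,0,0,0,0,0]]'
python3 -m crank '[[0,0.002,0,0,0,0],[0,0.001,0,0,0,0],[0,0,0,0,0,0]]'
python3 - <<'E'
from h import *
go(470.3,10,55,-0.228)
E
```

```text
time: 29.82
tool_pos: [470.1, 9.0, 54.7]
tcp_rot: [-3.141, 0.001, -0.228]
contact_force: [1.0, -0.1, -0.7]
grip_width: 0.1
finger_force: 0.0
time: 30.45
tool_pos: [463.4, -20.8, 54.8]
tcp_rot: [-3.141, 0.001, -0.228]
contact_force: [0.0, 4.2, -0.6]
grip_width: 0.7
finger_force: 1.8
time: 31.08
tool_pos: [458.5, -42.4, 54.9]
tcp_rot: [3.142, 0.001, -0.229]
contact_force: [-1.0, 4.3, -1.0]
grip_width: 0.4
finger_force: 2.0
time: 31.45
tool_pos: [458.0, -45.0, 54.9]
tcp_rot: [-3.142, 0.0, -0.228]
contact_force: [-0.3, 4.7, -1.8]
grip_width: 0.5
finger_force: 2.1
t 31.45 pos [458.  -45.   54.9] yaw -0.228 w 0.5 F [-0.3  4.7 -1.8] shift [ -0.5 -56.3  -0.1] turn -0.0
rotvec [-0.      0.0005 -0.0002]
```

```bash
python3 -m crank '[[0,0.0015,0,0,0,0],[0,0,0,0,0,0]]'
python3 -m crank '[[0,0.001,0,0,0,0],[0,0,0,0,0,0]]'
python3 -m crank '[[0,0.001,0,0,0,0],[0,0,0,0,0,0]]'
```

```text
time: 31.7
tool_pos: [457.7, -46.4, 54.9]
tcp_rot: [-3.142, 0.001, -0.228]
contact_force: [-0.7, 4.4, -0.8]
grip_width: 0.6
finger_force: 2.1
time: 31.95
tool_pos: [457.4, -47.3, 54.9]
tcp_rot: [-3.142, 0.001, -0.228]
contact_force: [-1.6, 3.9, -1.5]
grip_width: 0.5
finger_force: 2.2
time: 32.2
tool_pos: [457.2, -48.3, 54.9]
tcp_rot: [-3.142, 0.0, -0.228]
contact_force: [-1.2, 4.1, -1.7]
grip_width: 0.4
finger_force: 2.2
```

```bash
python3 -m crank '[[0,0.001,0,0,0,0],[0,0,0,0,0,0]]'
python3 -m crank '[[0,0.001,0,0,0,0],[0,0,0,0,0,0]]'
python3 -m crank '[[0,0.0005,0,0,0,0],[0,0,0,0,0,0]]'
```

```text
time: 32.45
tool_pos: [457.0, -49.1, 54.9]
tcp_rot: [-3.141, 0.0, -0.228]
contact_force: [-0.9, 7.1, -0.5]
grip_width: 0.5
finger_force: 3.0
time: 32.7
tool_pos: [457.0, -49.3, 54.9]
tcp_rot: [-3.14, 0.0, -0.229]
contact_force: [0.4, 11.1, -1.0]
grip_width: 0.6
finger_force: 5.5
time: 32.95
tool_pos: [456.9, -49.4, 55.0]
tcp_rot: [-3.139, 0.0, -0.229]
contact_force: [0.8, 13.0, -1.0]
grip_width: 0.1
finger_force: 6.7
```

```bash
python3 -m crank '[[0,-0.012,0,0,0,0],[0,-0.012,0,0,0,0],[0,-0.012,0,0,0,0],[0,-0.012,0,0,0,0],[0,-0.013,0,0,0,0]]'
python3 -m crank '[[0,0,-0.04,0,0,0],[0,0,-0.06,0,0,0],[0,0,-0.05,0,0,0],[0,0,0,0,0,0]]' 80
python3 - <<'E'
from h import *
c=cap('wrist','w13'); go(470.3,10,205,-0.228)
for b in blobs(c,*YEL,None,60)[:6]:
    (u,v),s,a=b[0]; print(round(u),round(v),np.round(s),round(a),b[1],at(c,u,v,80)[:2].round(1),at(c,u,v,28)[:2].round(1))
t=cap('top','t13')
b=blobs(t,*WHITE,(400,150,560,330))[0]; (u,v),s,a=b[0]; print(u,v,s,a,at(t,u,v,22)[:2],[at(t,*p,22)[:2].round().tolist() for p in cv2.boxPoints(b[0])])
E
```

```text
time: 33.58
tool_pos: [471.4, 8.9, 55.2]
tcp_rot: [3.141, -0.001, -0.228]
contact_force: [-1.1, 0.5, 0.1]
grip_width: 0.4
finger_force: 0.0
time: 34.08
tool_pos: [473.3, 8.2, 209.1]
tcp_rot: [-3.141, -0.01, -0.228]
contact_force: [-1.2, 0.4, -0.6]
grip_width: 36.0
finger_force: 0.0
t 34.12 pos [471.8   8.4 206.7] yaw -0.228 w 40.2 F [-0.7 -0.3 -0.6] shift [-1.9 -1.2  1.6] turn -0.0
rotvec [ 0.0002 -0.005  -0.    ]
219 186 [31. 32.] 90 782.0 [503.3  99.3] [494.6 118.8]
428 186 [31. 31.] 90 766.0 [460.8 -85.3] [444.4 -99. ]
356 198 [35.  9.] 90 278.5 [463.4 -19.5] [447.4 -21.4]
290 198 [35.  9.] 88 266.5 [477.   39.5] [463.5  48.3]
450.50286865234375 248.26876831054688 (67.13324737548828, 57.02145004272461) 81.25383758544922 [ 501.47761997 -332.37938605] [[567.0, -257.0], [590.0, -389.0], [438.0, -406.0], [415.0, -278.0]]
```

View pics/w13.png

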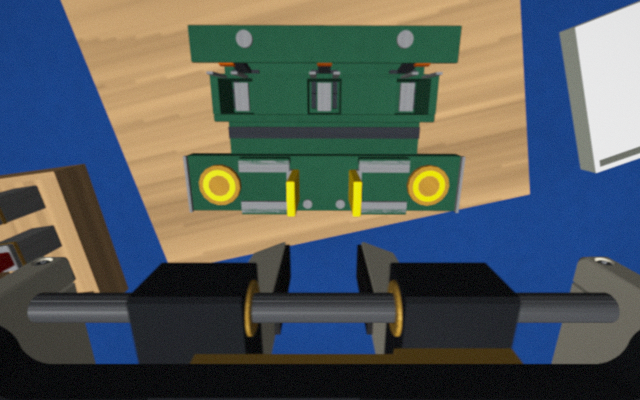

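Both medallions are out on the ledge, at (219,186) and (428,186), and the slides are back. I'll turn the tool 90° so the fingers close along fixture x.

```bash
python3 -m crank '[[0,0,0,0,0,-0.175],[0,0,0,0,0,-0.175],[0,0,0,0,0,-0.175],[0,0,0,0,0,-0.175],[0,0,0,0,0,-0.175]]' 75
python3 -m crank '[[0,0,0,0,0,-0.175],[0,0,0,0,0,-0.175],[0,0,0,0,0,-0.175],[0,0,0,0,0,-0.171],[0,0,0,0,0,0]]'
python3 - <<'E'
from h import *
go(444.4,-99,120,1.343)
E
```

```text
time: 34.8
tool_pos: [469.8, 8.6, 203.1]
tcp_rot: [-3.139, 0.003, 0.653]
contact_force: [-0.7, -1.3, 0.1]
grip_width: 69.0
finger_force: 0.0
time: 35.42
tool_pos: [470.0, 8.6, 203.4]
tcp_rot: [-3.139, 0.001, 1.341]
contact_force: [0.1, -1.0, 0.4]
grip_width: 68.5
finger_force: 0.0
t 35.42 pos [470.    8.6 203.4] yaw 1.341 w 68.5 F [ 0.1 -1.   0.4] shift [-1.105e+02 -1.000e-01  8.350e+01] turn -0.002
rotvec [-0.003   0.0005 -0.0018]
```

```bash
python3 -m crank '[[-0.0365,0,0.02,0,0,0],[-0.037,0,0.03,0,0,0],[-0.037,0,0.03,0,0,0],[0,0,0.005,0,0,0],[0,0,0,0,0,0]]'
python3 - <<'E'
from h import *
c=cap('wrist','w14'); go(444.4,-99,22,1.343)
for b in blobs(c,*YEL,None,60)[:6]:
    (u,v),s,a=b[0]; print(round(u),round(v),np.round(s),round(a),b[1],at(c,u,v,80)[:2].round(1),at(c,u,v,28)[:2].round(1))
E
```

```text
time: 36.05
tool_pos: [445.5, -98.8, 119.5]
tcp_rot: [-3.14, -0.0, 1.34]
contact_force: [-0.4, -0.1, 1.3]
grip_width: 69.0
finger_force: 0.0
t 36.1 pos [446.  -98.6 120.1] yaw 1.342 w 68.8 F [1.  0.4 0.7] shift [-0.8 -1.4 98.1] turn -0.001
rotvec [-0.     -0.0002 -0.0014]
322 208 [42. 41.] 45 1336.5 [448.6 -81.9] [444.5 -98.6]
322 104 [58. 13.] 0 750.5 [463.  -19.8] [462.7 -20.2]
```

View pics/w14.png

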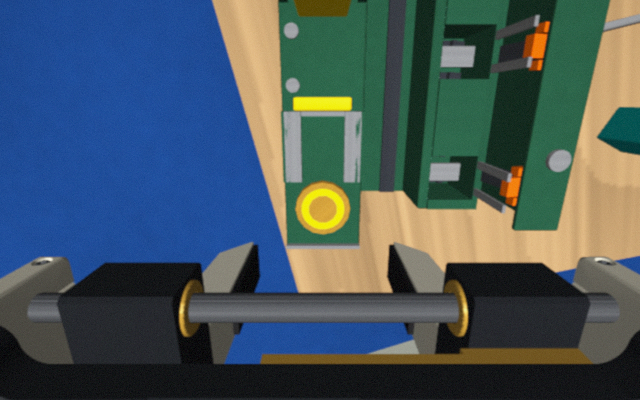

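The right medallion is at (322,208), directly below and well centred on the ledge.

```bash
python3 -m crank '[[-0.0004,-0.0013,0.04,0,0,0],[0,0,0.03,0,0,0],[0,0,0.015,0,0,0],[0,0,0.01,0,0,0],[0,0,0,0,0,0]]'
python3 -m crank '[[0,0,0.0015,0,0,0],[0,0,0,0,0,0]]'
python3 -m crank '[[0,0,0,0,0,0],[0,0,0,0,0,0],[0,0,0,0,0,0],[0,0,0,0,0,0]]' 0
```

```text
time: 36.72
tool_pos: [444.6, -98.8, 25.1]
tcp_rot: [3.142, 0.0, 1.343]
contact_force: [-0.7, 0.6, 0.4]
grip_width: 68.8
finger_force: 0.0
time: 36.98
tool_pos: [444.7, -99.4, 24.0]
tcp_rot: [3.14, 0.0, 1.343]
contact_force: [-0.6, -0.4, 0.3]
grip_width: 68.8
finger_force: 0.0
time: 37.48
tool_pos: [444.3, -99.3, 23.6]
tcp_rot: [3.141, 0.0, 1.343]
contact_force: [0.4, -0.2, 1.7]
grip_width: 42.7
finger_force: 30.0
```

```bash
python3 -m crank '[[0,0,-0.01,0,0,0],[0,0,-0.03,0,0,0],[0,0,-0.04,0,0,0],[0,0,-0.04,0,0,0],[0,0,0,0,0,0]]'
python3 -m crank '[[-0.0485,0.0243,0,0,0,0],[-0.0485,0.0243,0,0,0,0],[-0.0485,0.0243,0,0,0,0],[-0.0485,0.0243,0,0,0,0],[-0.0485,0.0243,0,0,0,0]]'
python3 -m crank '[[0,0,0,0,0,-0.18],[0,0,0,0,0,-0.18],[0,0,0,0,0,0]]'
python3 - <<'E'
from h import *
c=cap('wrist','w15'); go(508,-363,10,1.70)
b=blobs(c,*WHITE,(0,0,640,262),300)
for b in b[:2]: print(b[0],b[1],[at(c,*p,22)[:2].round().tolist() for p in cv2.boxPoints(b[0])])
E
```

```text
time: 38.1
tool_pos: [446.1, -99.9, 146.8]
tcp_rot: [3.135, 0.001, 1.343]
contact_force: [0.4, 0.7, -1.9]
grip_width: 42.3
finger_force: 30.0
time: 38.72
tool_pos: [507.6, -364.3, 142.4]
tcp_rot: [-3.14, -0.001, 1.343]
contact_force: [1.2, 0.1, -0.9]
grip_width: 42.5
finger_force: 30.0
time: 39.1
tool_pos: [507.3, -362.7, 142.4]
tcp_rot: [-3.14, -0.002, 1.701]
contact_force: [0.7, -0.2, -1.1]
grip_width: 42.3
finger_force: 30.0
t 39.15 pos [ 507.5 -362.6  142.7] yaw 1.699 w 42.4 F [ 0.2  0.2 -0.6] shift [ -0.6   0.6 132.7] turn -0.001
rotvec [-0.001  -0.0012 -0.001 ]
((319.43157958984375, 154.63189697265625), (132.186279296875, 162.09060668945312), 89.58179473876953) 20128.5 [[428.0, -281.0], [556.0, -263.0], [580.0, -374.0], [435.0, -394.0]]
((318.5, 156.5), (151.0, 187.0), 90.0) 2604.5 [[417.0, -276.0], [565.0, -257.0], [592.0, -384.0], [422.0, -406.0]]
```

View pics/w15.png

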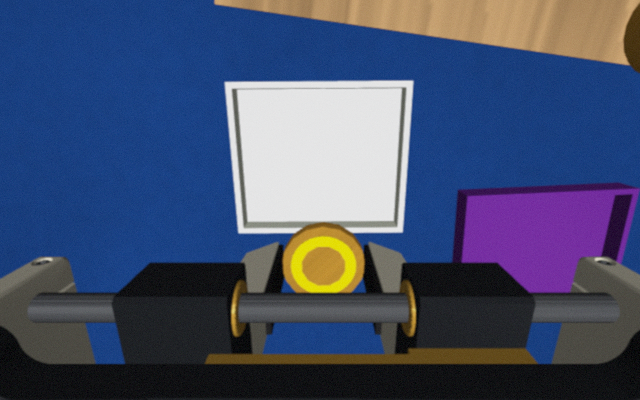

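The tray is right under the medallion: rim corners (226,82), (413,81), (238,232) and (404,232). I'll lower it in.

```bash
python3 -m crank '[[0.002,-0.003,0.05,0,0,0],[0,0,0.04,0,0,0],[0,0,0.025,0,0,0],[0,0,0.01,0,0,0],[0,0,0,0,0,0]]'
python3 -m crank '[[0,0,0.004,0,0,0],[0,0,0.002,0,0,0],[0,0,0.001,0,0,0],[0,0,0,0,0,0]]'
```

```text
time: 39.78
tool_pos: [504.6, -361.2, 18.4]
tcp_rot: [-3.141, -0.0, 1.701]
contact_force: [-0.3, -0.5, 0.0]
grip_width: 42.4
finger_force: 30.0
time: 40.28
tool_pos: [504.7, -361.5, 11.7]
tcp_rot: [3.141, 0.0, 1.703]
contact_force: [-0.0, -1.1, -0.9]
grip_width: 42.5
finger_force: 30.0
```

```bash
python3 -m crank '[[0,0,0.0015,0,0,0],[0,0,0.001,0,0,0],[0,0,0,0,0,0]]'
python3 -m crank '[[0,0,0,0,0,0],[0,0,0,0,0,0],[0,0,0,0,0,0],[0,0,0,0,0,0]]' 60
python3 -m crank '[[0,0,-0.02,0,0,0],[0,0,-0.04,0,0,0],[0,0,-0.05,0,0,0],[0,0,-0.02,0,0,0],[0,0,0,0,0,0]]' 75
python3 - <<'E'
from h import *
c=cap('wrist','w16'); go(494.6,118.8,140,1.343)
for b in blobs(c,*YEL,None,60)[:3]:
    (u,v),s,a=b[0]; print(round(u),round(v),np.round(s),round(a),b[1],at(c,u,v,13)[:2].round(1))
E
```

```text
time: 40.65
tool_pos: [504.6, -361.3, 8.9]
tcp_rot: [-3.141, -0.0, 1.703]
contact_force: [0.1, 0.6, -0.7]
grip_width: 42.1
finger_force: 30.0
time: 41.15
tool_pos: [504.6, -361.4, 9.1]
tcp_rot: [3.142, 0.0, 1.703]
contact_force: [0.7, 0.3, -0.1]
grip_width: 54.8
finger_force: 0.0
time: 41.78
tool_pos: [505.3, -362.0, 140.9]
tcp_rot: [3.139, 0.003, 1.703]
contact_force: [-0.5, -0.0, -0.5]
grip_width: 68.6
finger_force: 0.0
t 41.83 pos [ 504.6 -361.4  139.1] yaw 1.703 w 68.7 F [-0.1 -0.4 -0.8] shift [477.3  53.3  -1.2] turn 0.36
rotvec [0.0005 0.0005 0.3598]
322 194 [35. 38.] 90 1046.5 [ 504.7 -360.5]
```

```bash
python3 -m crank '[[0.0597,0.0067,0,0,0,0],[0.0597,0.0067,0,0,0,0],[0.0597,0.0067,0,0,0,0],[0.0597,0.0067,0,0,0,0],[0.0597,0.0067,0,0,0,0]]'
python3 -m crank '[[0.0597,0.0067,0,0,0,0],[0.0597,0.0067,0,0,0,0],[0.0597,0.0067,0,0,0,0],[0,0,0,0,0,0.18],[0,0,0,0,0,0.18]]'
python3 -m crank '[[0,0,0.02,0,0,0],[0,0,0,0,0,0]]'
python3 - <<'E'
from h import *
c=cap('wrist','w17')
for b in blobs(c,*YEL,None,60)[:3]:
    (u,v),s,a=b[0]; print(round(u),round(v),np.round(s),round(a),b[1],at(c,u,v,28)[:2].round(1))
    go(*at(c,u,v,28)[:2],23,1.343)
E
```

```text
time: 42.45
tool_pos: [497.3, -59.0, 137.3]
tcp_rot: [-3.139, -0.001, 1.702]
contact_force: [0.3, 0.0, 0.3]
grip_width: 68.8
finger_force: 0.0
time: 43.08
tool_pos: [493.6, 120.2, 137.1]
tcp_rot: [-3.138, 0.001, 1.339]
contact_force: [0.2, 0.3, 0.4]
grip_width: 68.4
finger_force: 0.0
time: 43.32
tool_pos: [492.9, 119.0, 116.5]
tcp_rot: [-3.136, 0.002, 1.343]
contact_force: [0.3, 0.0, -0.7]
grip_width: 69.0
finger_force: 0.0
328 209 [40. 43.] 90 1355.0 [495.7 118.5]
t 43.38 pos [493.8 119.  117.5] yaw 1.343 w 68.9 F [0.1 0.  0.2] shift [ 0.1  2.3 94.5] turn -0.0
rotvec [-0.0036  0.0012 -0.    ]
327 338 [ 9. 46.] 90 386.0 [467.8  -2.2]
t 43.38 pos [493.8 119.  117.5] yaw 1.343 w 68.9 F [0.1 0.  0.2] shift [-123.9    2.4   94.7] turn -0.0
rotvec [-0.0036  0.0012 -0.    ]
```

```bash
python3 -m crank '[[0,0.0015,0.04,0,0,0],[0,0,0.03,0,0,0],[0,0,0.015,0,0,0],[0,0,0.009,0,0,0],[0,0,0,0,0,0]]'
python3 -m crank '[[0,0,0.0005,0,0,0],[0,0,0,0,0,0]]'
python3 -m crank '[[0,0,0,0,0,0],[0,0,0,0,0,0],[0,0,0,0,0,0],[0,0,0,0,0,0]]' 0
```

```text
time: 44.0
tool_pos: [496.5, 118.8, 25.1]
tcp_rot: [3.142, 0.0, 1.343]
contact_force: [0.5, 0.7, 0.3]
grip_width: 68.8
finger_force: 0.0
time: 44.25
tool_pos: [496.8, 118.8, 25.2]
tcp_rot: [3.14, -0.0, 1.343]
contact_force: [-1.1, 1.1, 0.3]
grip_width: 69.1
finger_force: 0.0
time: 44.75
tool_pos: [496.4, 118.8, 24.5]
tcp_rot: [3.142, 0.0, 1.343]
contact_force: [-0.4, 0.1, 0.9]
grip_width: 42.0
finger_force: 30.0
```

```bash
python3 -m crank '[[0,0,-0.01,0,0,0],[0,0,-0.03,0,0,0],[0,0,-0.04,0,0,0],[0,0,-0.04,0,0,0],[0,0,0,0,0,0]]'
python3 -m crank '[[-0.0585,0.0134,0,0,0,0],[-0.0585,0.0134,0,0,0,0],[-0.0585,0.0134,0,0,0,0],[-0.0585,0.0134,0,0,0,0],[-0.0585,0.0134,0,0,0,0]]'
python3 -m crank '[[-0.0585,0.0134,0,0,0,0],[-0.0585,0.0134,0,0,0,0],[0,0,0,0,0,-0.18],[0,0,0,0,0,-0.18],[0,0,0,0,0,0]]'
python3 - <<'E'
from h import *
c=cap('wrist','w18'); go(495.7,-301,10,1.70)
b=blobs(c,*WHITE,(0,0,640,262),300)
for b in b[:2]: print(b[0],b[1],[at(c,*p,22)[:2].round().tolist() for p in cv2.boxPoints(b[0])])
cv2.imwrite('pics/w18s.png',np.hstack([cv2.resize(c['color'],(400,250)),cv2.resize(cap('top')['color'],(400,250))]))
E
```

```text
time: 45.38
tool_pos: [498.3, 119.0, 148.1]
tcp_rot: [3.135, -0.002, 1.343]
contact_force: [0.3, 0.0, -1.0]
grip_width: 42.0
finger_force: 30.0
time: 46.0
tool_pos: [494.7, -183.0, 143.8]
tcp_rot: [-3.14, -0.0, 1.343]
contact_force: [1.1, 0.6, -0.2]
grip_width: 42.2
finger_force: 30.0
time: 46.62
tool_pos: [494.6, -301.1, 143.6]
tcp_rot: [-3.14, -0.001, 1.701]
contact_force: [-0.0, 0.1, -0.6]
grip_width: 41.9
finger_force: 30.0
t 46.67 pos [ 494.8 -301.   143.8] yaw 1.699 w 42.2 F [ 0.  -0.1 -0.3] shift [ -0.2   1.  133.8] turn -0.001
rotvec [-0.0009 -0.0009 -0.001 ]
((324.0, 208.0), (98.0, 174.0), 90.0) 12217.0 [[417.0, -276.0], [565.0, -257.0], [584.0, -348.0], [422.0, -370.0]]
```

View pics/w18s.png

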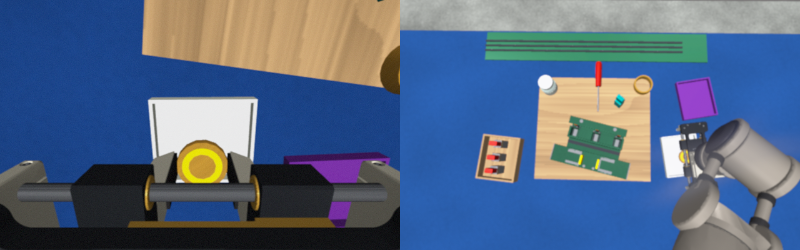

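The tray hasn't moved, with its rim at (150,97) to (257,97) in the left panel. The crate still holds the three cartridges. I'll place the second medallion.

```bash
python3 -m crank '[[0,0,0.05,0,0,0],[0,0,0.04,0,0,0],[0,0,0.025,0,0,0],[0,0,0.01,0,0,0],[0,0,0,0,0,0]]'
python3 -m crank '[[0,0,0.004,0,0,0],[0,0,0.002,0,0,0],[0,0,0.001,0,0,0],[0,0,0.001,0,0,0],[0,0,0,0,0,0]]'
python3 - <<'E'
from h import *
go(496,-301,10,1.7)
E
```

```text
time: 47.35
tool_pos: [495.2, -301.1, 19.4]
tcp_rot: [-3.141, -0.0, 1.702]
contact_force: [-0.4, -0.4, -0.3]
grip_width: 41.9
finger_force: 30.0
time: 47.98
tool_pos: [495.2, -301.4, 11.5]
tcp_rot: [3.142, 0.0, 1.703]
contact_force: [0.3, -0.0, 0.1]
grip_width: 41.8
finger_force: 30.0
t 47.98 pos [ 495.2 -301.4   11.5] yaw 1.703 w 41.8 F [ 0.3 -0.   0.1] shift [0.2 0.9 1.5] turn 0.003
rotvec [0.     0.0001 0.0027]
```

```bash
python3 -m crank '[[0,0,0.001,0,0,0],[0,0,0.0005,0,0,0],[0,0,0,0,0,0]]'
python3 -m crank '[[0,0,0,0,0,0],[0,0,0,0,0,0],[0,0,0,0,0,0],[0,0,0,0,0,0]]' 60
python3 -m crank '[[0,0,-0.02,0,0,0],[0,0,-0.04,0,0,0],[0,0,-0.05,0,0,0],[0,0,-0.05,0,0,0],[0,0,0,0,0,0]]'
python3 -m crank '[[-0.03,0.05,0,0,0,0],[-0.02,-0.06,0,0,0,0],[0,-0.06,-0.02,0,0,0],[0,-0.06,-0.02,0,0,0],[0,0,0,0,0,0]]'
python3 - <<'E'
from h import *
c=cap('top','t19'); s=cap('scene'); go(0,0,0)
cv2.imwrite('pics/f19.png',np.hstack([cv2.resize(c['color'][90:310,100:540],(400,200)),cv2.resize(s['color'][80:350,180:540],(400,300))[:200]]) if 0 else np.vstack([cv2.resize(c['color'][90:310,100:540],(600,300)),cv2.resize(s['color'][85:345,150:550],(600,300))[:300]]))
E
```

```text
time: 48.35
tool_pos: [495.2, -301.3, 10.0]
tcp_rot: [-3.142, 0.0, 1.703]
contact_force: [-0.3, -0.7, 0.1]
grip_width: 42.2
finger_force: 30.0
time: 48.85
tool_pos: [495.2, -301.4, 10.1]
tcp_rot: [3.142, 0.0, 1.703]
contact_force: [-0.4, 0.2, 0.4]
grip_width: 55.0
finger_force: 0.0
time: 49.48
tool_pos: [497.0, -302.7, 174.6]
tcp_rot: [3.135, 0.007, 1.703]
contact_force: [0.6, 0.6, -0.7]
grip_width: 55.2
finger_force: 0.0
time: 50.1
tool_pos: [372.1, -368.3, 210.2]
tcp_rot: [-3.141, 0.001, 1.699]
contact_force: [0.9, -0.6, -0.3]
grip_width: 54.8
finger_force: 0.0
t 50.2 pos [ 374.6 -367.5  209.1] yaw 1.701 w 54.7 F [-0.1 -0.6 -0.3] shift [ 413.1 -323.6  209.3] turn None
rotvec [ 0.0001 -0.0004 -0.    ]
```

View pics/f19.png

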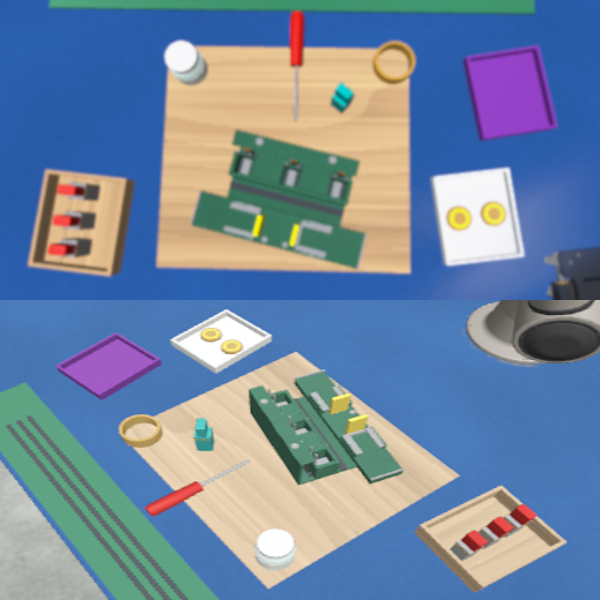

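The final views show three cartridges in the crate, both medallions flat in the white tray at (459,218) and (493,213), empty sockets, slides sprung back and the bystanders where they were. I'm handing in.

```bash
python3 -c "
from plant import bot
print(bot.close_job())"
```

```text
the job is handed in; nothing more can be done
None
```

The job is done and handed in at about 50 s of the 208 s allowed: all three cartridges are in the plywood crate, both medallions lie flat in the white tray, both slides sprang back, and the jar, bangle and screwdriver look unmoved in the final pictures; the hand-in returned no score.

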